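# Push the carriage home and swing the well cover shut

## Robot

A 7-joint arm with a two-finger parallel gripper is mounted at the origin on the work surface. World frame = base frame: x ahead of the robot, y to its left, z up, the work surface at z = 0. Lengths are in m, angles in rad, forces in N, time in s.
With the tool pointing down it reaches from about 0.425 to 0.95 m from the base axis. Payload 4.7 kg.
Tool frame: the origin (TCP) lies midway between the tips of the shut fingers; the grasp point (between the pads) lies 19 mm behind it (bot.grasp_offset is the distance from the TCP to the grasp point, in m); z points along the fingers, x is the direction in which the jaws open and shut, and the axes are right-handed (so a half turn about z gives the same grasp; the last joint's range is limited). The gripper opens to 85 mm and grips with 20 to 120 N. Pads are 22 mm wide; open, the fingers measure 114 mm over their backs; the gripper's body (76 mm by 85 mm) begins 54 mm behind the grasp point. The pads swing forward as they close: fully open they stand 13 mm farther back than shut.
Start: joints at [1.311, 0.469, -0.049, 1.532, 0.024, 1.141, -0.082], TCP at [0.154, -0.657, 0.195] pointing down, gripper open.
Joint ranges: [-2.59, 2.59], [-0.33, 1.99], [-1.39, 1.29], [0.1, 2.45], [-1.04, 4.18], [0.21, 1.99], [-2.66, 2.66]. Speed limits (rad/s): [2.57, 2.57, 3.14, 3.14, 3.14, 3.14, 3.14].

## Interface

Orientations are given as a rotation vector (axis times angle).
In Python, from cell import bot gives the robot as it stands.
- The arm moves only by the tool jog_arm, never from a script. Its argument "rows" is a list of rows, each an object with "xyz": the shift along the tool's x, y, z in cm, a list of three; "yaw": the turn about the tool's z in rad; "fingers": the opening, from -1 (shut) to 1 (fully open). A call has 1 to 12 rows; each row is the pose to reach, as a shift and turn from the pose measured when the call began, along the tool's axes at that moment; what a row does not reach only later rows make up. A row lasts 1/10 s, in which the tool goes at most 50 mm and 8.59 degrees, less where a joint would pass 70% of its speed; a pose out of reach is approached as far as the arm can. A call with a gripper value outside its range is refused whole. The fingers move at their own pace and stop on an object; "newtons" is the grip in N (left out, the last holds). Time passes only in rows, so rows that repeat a pose let the fingers close. It gives the time, the measured TCP pose, the force and the opening at its end, in the units of the state.
- bot.get_state(): the state, without advancing time (a new reading comes with each control period).
- bot.grab_frame(name): name is "side" or "top" or "wrist"; returns (picture, depth): 384x512x3 uint8, red, green, blue; 384x512 float32, m along the optical axis (not along the pixel's ray), 0 where there is no reading.
- bot.get_calibration(name): a dict with "K" (3x3 intrinsics, pixels), "extrinsics" (4x4, takes a point from world to camera coordinates); the wrist camera has in their place "mount" (4x4, takes a point from camera to tool coordinates, whose origin is the TCP and whose axes are the tool frame's). Camera axes: x right, y down, z forward; pixel columns grow to the right and rows downward; lengths in m; the calibration is good to about 2 mm. A picture is of the moment at which its call begins: read the wrist's pose just before it. get_calibration takes no time and is no camera call.
- bot.job_done(): hands the job in, once; it reports no verdict.
The state is a dict: "clock": time; "joints": joint angles; "dq": joint speeds; "effort": joint torques, N m; "tcp_pos": TCP position; "tool_rot": TCP orientation; "contact_force": force on the tool from outside, world axes, zero at the start; "torque": the same for the moment, N m; "grip_width": finger opening in m.
Only numpy, scipy, OpenCV 4.12 (cv2) and the standard library are available. Lean on these libraries where they do the work, as an engineer would, in place of code of your own. Each camera call takes 0.05 s, during which the arm holds its last target. There are 200 camera calls.

## Task

Close up this strip-feed station, using only pushes of the fingertips or the outside of the fingers. First push the aluminium carriage along its two rods until its yellow pad is fully home against the black end block; then push the upright tab of the red cover so that the cover swings over the round well, right up to its stop. Push gently, without ramming either part against its stop. Pinch and lift nothing, and leave the loose rollers, bushing, block and wrench where they are.

Things in the scene. Friction and masses are not known exactly. Their poses are not given: they have to be found in the camera images.
- carriage (a joint): travel of the sliding carriage, m: 0 = fully home (its yellow pad touches the black end block), grows as it is drawn back along the rods, to 0.115 at most; starts between 0.05 and 0.11. It stays where it is left; it takes about 3 to 5 N to slide
- carriage_back (a point): middle of the carriage's bare aluminium back face, the face to push, 60 mm above the table. Its +y axis points straight at the end block (the way home), x lies along the face, z is up. The carriage is a block 100 mm wide (x) and 45 mm long (y) with a yellow pad in front, its underside 20 mm and its top 75 mm above the table
- slide_unit: fixed plate 170 x 280 x 12 mm, origin at the centre of its underside; two level rods along y, 70 mm apart, tops 40 mm above the table. At its +y end the black end block, 72 mm high with a hand knob to 96 mm (left alone); at its -y end a bare rod support 57 mm high, at least 70 mm behind the carriage
- cover (a joint): angle of the red swing cover, rad: 0 = closed, lying centred over the round well at its stop (the brass stop post), grows as it is swung away (clockwise from above), to 1.5 at most; starts between 0.7 and 1.4. It stays where it is left; it takes about 3 to 4 N at the tab to swing
- cover_tab (a point): middle of the cover's upright red tab, 60 mm above the table. The tab is 60 mm long (its y, pointing at the pivot), 6 mm thick (its x) and stands from 34 to 68 mm above the table. To close, push it along its +x, which turns with the cover (counterclockwise from above about the pivot). Under it lies the flat red disc, 100 mm across, top 34 mm above the table
- well_unit: fixed steel plate 220 x 250 x 30 mm, origin at the centre of its underside; it has a round well 80 mm across centred at x 20, y -50 mm, and a brass stop post 24 mm high beyond it at x 83, y -50 mm
- cover_pivot (a point): on the vertical pivot axis of the cover, 60 mm above the table, 105 mm from the tab's middle; the pivot bolt is 46 mm high. Axes turn with the cover; the tab lies to its -y
- roller_mid: loose bystander: black roller standing upright between the two units, 48 mm diameter, 50 mm high, origin at the centre of its underside
- roller_white: loose bystander: white roller standing upright in the far row, 60 mm diameter, 70 mm high, origin at the centre of its underside
- roller_black1: loose bystander: black roller standing upright in the far row, 60 mm diameter, 70 mm high, origin at the centre of its underside
- roller_black2: loose bystander: black roller like the other, in the far row, 60 mm diameter, 70 mm high, origin at the centre of its underside
- roller_small: loose bystander: small orange roller standing upright on the far corner of the well's plate (30 mm above the table), 36 mm diameter, 42 mm high, origin at the centre of its underside
- bushing: loose bystander: brass ring standing on the near corner of the well's plate (30 mm above the table), 28 mm diameter, 22 mm high, origin at the centre of its underside
- felt_block: loose bystander: spare yellow block 40 x 60 x 30 mm high, on the table near the robot, origin at the centre of its underside
- wrench: loose bystander: steel wrench lying on the table near the robot, long side along its own x, under 20 mm high, origin on its underside

How it is judged:
On the way, in this order (a step that is already met when the one before it is completed fails the run):
1. the carriage is pushed fully home while the cover is still open (value of joint carriage below 0.004 m and value of joint cover above 0.3 rad), for 0.2 s.
2. the cover is swung shut over the well (value of joint cover below 0.06 rad and value of joint carriage below 0.004 m), for 0.2 s.
At the end, for the whole second after the job is handed in: the carriage is within 4 mm of its end block, the cover within 0.06 rad of its stop, both at rest, and every loose bystander is within 15 mm of where it stood (all of step 2 and velocity of joint cover between -0.05 and 0.05 rad/s and velocity of joint carriage between -0.01 and 0.01 m/s and distance of each of roller_mid, roller_white, roller_black1, roller_black2, roller_small, bushing, felt_block, wrench from where it was at the start of the episode below 0.015 m); the robot touches nothing.
It fails at once if a loose bystander is shifted by 15 mm or more, tipped over or lifted (distance of any of roller_mid, roller_white, roller_black1, roller_black2, roller_small, bushing, felt_block, wrench from where it was at the start of the episode above 0.015 m or angle between any of roller_mid, roller_white, roller_black1, roller_black2, roller_small, bushing, felt_block, wrench's own z axis and vertical above 0.35 rad).
It fails at once if the carriage or the cover's tab is pinched from both sides ((contact force between the fingers and carriage_c0 above 2 N and contact force between the fingers and carriage_c1 above 2 N) or (contact force between the fingers and cover_c2 above 2 N and contact force between the fingers and cover_c3 above 2 N)).
It fails at once if the carriage or the cover is rammed: pushed with more than 45 N (contact force between the fingers and carriage_c0 above 45 N or contact force between the fingers and carriage_c1 above 45 N or contact force between the fingers and cover_c2 above 45 N or contact force between the fingers and cover_c3 above 45 N).
It also fails if it takes over 51 s, if anything falls off the work surface, if the arm or the gripper's body presses on something with over 40 N, if the wrist force passes 120 N, or if a joint passes its speed limit or range.

## Working session

There is one attempt and no reset: what is moved stays moved. The work goes in short steps, Python scripts to look and compute and a tool call to move; the robot and the scene stay as the last step left them, time stands still between calls to the robot, and variables do not carry over. Pictures are saved under pics/ and viewed, about 8 in all and at most 12, crops included, and the job is handed in when it is done.

Besides the shell and the picture viewer there is one more tool, called after "Call:" as name(argument=value, ...), one argument or row to a line, values as JSON. jog_arm: Moves the arm, as the interface text tells. Its arguments: {"type":"object","properties":{"rows":{"type":"array"},"newtons":{"type":"number"}},"required":["rows"]}

```bash
mkdir -p pics; cat > h.py <<'E'
import numpy as np, cv2
from scipy.spatial.transform import Rotation as R
from cell import bot
def grab(n,save):
    im,d=bot.grab_frame(n); cv2.imwrite(f'pics/{save}.png',im[...,::-1]); np.savez(f'pics/{save}.npz',im=im,d=d); return im,d
def pts(n,d):
    c=bot.get_calibration(n);K=np.array(c['K']);E=np.array(c['extrinsics'])
    v,u=np.mgrid[:d.shape[0],:d.shape[1]]
    P=np.stack([(u-K[0,2])/K[0,0]*d,(v-K[1,2])/K[1,1]*d,d],-1)
    return (P-E[:3,3])@E[:3,:3]
E
python3 - <<'E'
from h import *
s=bot.get_state();print(s)
for n in('top','side'):
    im,d=grab(n,n+'0')
a=cv2.imread('pics/top0.png');b=cv2.imread('pics/side0.png')
E
```

```text
{'clock': 0.0, 'joints': array([ 1.31107977,  0.46945672, -0.04859059,  1.53368704,  0.02411172,
        1.14101716, -0.08229073]), 'dq': array([-0.00103205, -0.00118303, -0.00195072,  0.00044996,  0.00049528,
        0.00066713,  0.00105935]), 'effort': array([-4.60821150e-05, -5.10305643e+01, -4.65114112e-02, -2.37716460e+01,
        1.07248031e-02,  7.53506290e-03, -9.11547062e-06]), 'tcp_pos': array([ 0.1542721 , -0.65645769,  0.19425411]), 'tool_rot': array([-2.46159708,  1.95008638,  0.00252131]), 'contact_force': array([ 0.01406329,  0.32222732, -0.04033576]), 'torque': array([-0.00543124, -0.01841897, -0.00269723]), 'grip_width': 0.0851883159579467}
```

View pics/top0.png

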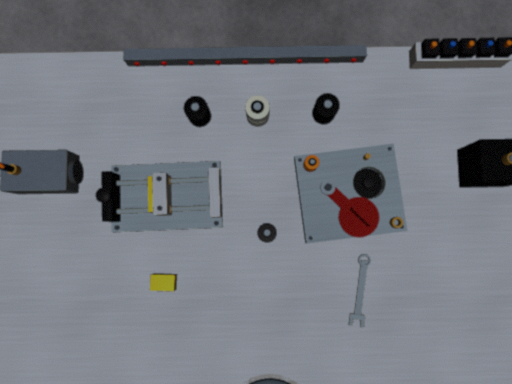

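View pics/side0.png

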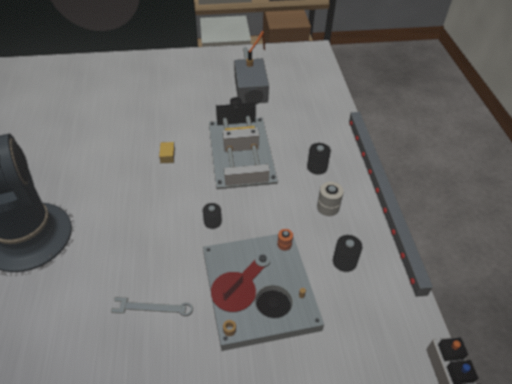

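Top view: the carriage (aluminium ~(160,193), pad ~(151,193)) must go left to the end block (~(110,197)). The cover disc is at ~(358,217), its pivot at ~(328,187) and the well at ~(369,182). Next I measure these.

```bash
python3 - <<'E'
from h import *
z=np.load('pics/top0.npz');im,d=z['im'],z['d'];P=pts('top',d)
hsv=cv2.cvtColor(im,cv2.COLOR_RGB2HSV).astype(int);H,S,V=hsv[...,0],hsv[...,1],hsv[...,2]
v,u=np.mgrid[:384,:512]
def rep(n,m):
    q=P[m&(d>0)];print(n,len(q),'mean',q.mean(0).round(4),'min',np.percentile(q,2,0).round(3),'max',np.percentile(q,98,0).round(3))
    return q
def rect(n,q):
    r=cv2.minAreaRect(q[:,:2].astype(np.float32)*1000);print(n,'rect',np.round(cv2.boxPoints(r)).tolist())
def box(a,b,c,e):return (u>=a)&(u<=c)&(v>=b)&(v<=e)
Z=P[...,2]
s=box(100,155,230,240)
rect('plate',rep('plate',s&(Z>.006)&(Z<.018)))
q=rep('carr',box(145,165,180,220)&(Z>.066)&(Z<.085)&(S<90));rect('carr',q)
rect('pad',rep('pad',box(140,165,180,220)&(S>140)&(abs(H-27)<8)))
rep('support',box(200,160,225,222)&(Z>.048)&(Z<.07)); rep('endblk',box(95,165,125,225)&(Z>.06)&(Z<.08))
rect('wplate',rep('wplate',box(290,140,412,245)&(Z>.024)&(Z<.034)&(S<80)))
red=((H<6)|(H>174))&(S>150)&box(310,160,390,240)
rep('red',red);rect('tab',rep('tab',red&(Z>.055)));rep('tablow',box(335,200,380,235)&(Z>.05))
rep('pivot',box(318,175,336,195)&(Z>.038))
qq=rep('disc',red&(Z>.028)&(Z<.042)&(v>195))
rep('rmid',box(255,218,280,245)&(Z>.04));rep('bush',box(388,212,406,232)&(Z>.045));rep('orange',box(300,150,322,173)&(Z>.06))
rep('felt',box(145,270,180,295)&(Z>.02)); rep('wrench',box(340,250,375,330)&(Z>.006)&(Z<.03))
for n,b in dict(w=(243,90,275,130),b1=(180,90,215,130),b2=(310,88,345,130)).items(): rep(n,box(*b)&(Z>.06))
rep('post',box(360,150,373,162)&(Z>.045)); rep('rightbox',box(455,130,511,190)&(Z>.03));rep('leftbox',box(0,140,85,195)&(Z>.03))
t=im[130:260,90:420];cv2.imwrite('pics/crop.png',cv2.resize(t,(792,312),interpolation=cv2.INTER_CUBIC)[...,::-1])
E
```

```text
plate 4693 mean [0.5549 0.2528 0.0112] min [0.475 0.123 0.008] max [0.641 0.376 0.015]
plate rect [[466.0, 389.0], [477.0, 110.0], [649.0, 116.0], [639.0, 395.0]]
carr 622 mean [0.5575 0.2532 0.0739] min [0.509 0.237 0.068] max [0.606 0.272 0.078]
carr rect [[507.0, 270.0], [509.0, 235.0], [608.0, 239.0], [607.0, 274.0]]
pad 130 mean [0.5587 0.2771 0.0719] min [0.518 0.273 0.069] max [0.597 0.282 0.075]
pad rect [[516.0, 282.0], [516.0, 273.0], [598.0, 273.0], [598.0, 282.0]]
support 514 mean [0.561  0.1255 0.056 ] min [0.505 0.114 0.051] max [0.617 0.138 0.059]
endblk 464 mean [0.5532 0.3774 0.0698] min [0.496 0.367 0.061] max [0.612 0.392 0.074]
wplate 6122 mean [ 0.5632 -0.2023  0.0293] min [ 0.447 -0.332  0.026] max [ 0.667 -0.084  0.033]
wplate rect [[433.0, -96.0], [461.0, -346.0], [681.0, -322.0], [653.0, -72.0]]
red 1360 mean [ 0.5032 -0.2188  0.0376] min [ 0.455 -0.267  0.032] max [ 0.554 -0.168  0.068]
tab 92 mean [ 0.4966 -0.2251  0.0657] min [ 0.476 -0.247  0.056] max [ 0.517 -0.204  0.07 ]
tab rect [[474.0, -245.0], [478.0, -249.0], [520.0, -206.0], [516.0, -202.0]]
tabl
[... 580 characters left out ...]
 0.2565 0.0286] min [0.326 0.228 0.024] max [0.364 0.286 0.033]
wrench 332 mean [ 0.3106 -0.2296  0.0077] min [ 0.234 -0.255  0.006] max [ 0.403 -0.202  0.01 ]
w 471 mean [0.7645 0.0186 0.0699] min [ 0.738 -0.008  0.065] max [0.792 0.046 0.077]
b1 478 mean [0.7658 0.1684 0.0697] min [0.739 0.143 0.063] max [0.794 0.195 0.077]
b2 483 mean [ 0.7676 -0.1508  0.0699] min [ 0.741 -0.178  0.062] max [ 0.795 -0.124  0.077]
post 31 mean [ 0.6443 -0.2481  0.0526] min [ 0.639 -0.255  0.046] max [ 0.651 -0.242  0.056]
rightbox 2215 mean [ 0.6158 -0.5149  0.0946] min [ 0.57  -0.563  0.034] max [ 0.666 -0.489  0.127]
leftbox 3227 mean [0.6166 0.5464 0.0674] min [0.57  0.467 0.037] max [0.667 0.633 0.105]
```

View pics/crop.png

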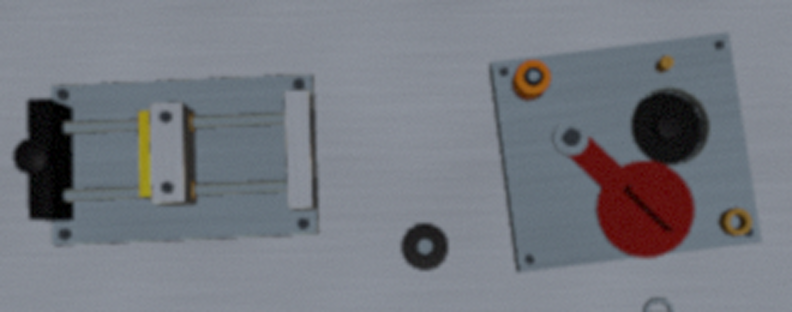

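The top view gives these positions:

| Item | Value |
|---|---|
| Carriage back centre | ≈(0.5585, 0.236) |
| Home direction | (-0.039, 0.999) |
| Free travel | ≈0.08 m |
| Tab | (0.497, -0.2245) |
| Pivot | (0.571, -0.1515) |
| Well | (0.582, -0.257) |
| Cover angle | ≈0.9 rad |

I'll shut the fingers and travel high, by way of a waypoint.

Call:
jog_arm(
  rows=[
    {"xyz": [-4, -9, -1], "yaw": 0.05, "fingers": -1},
    {"xyz": [-9, -19, -1], "yaw": 0.1, "fingers": -1},
    {"xyz": [-14, -28, -1], "yaw": 0.15, "fingers": -1},
    {"xyz": [-18, -37, -1], "yaw": 0.19, "fingers": -1},
    {"xyz": [-18, -37, -1], "yaw": 0.19, "fingers": -1},
    {"xyz": [-18, -37, -1], "yaw": 0.19, "fingers": -1},
    {"xyz": [-18, -37, -1], "yaw": 0.19, "fingers": -1},
    {"xyz": [-18, -37, -1], "yaw": 0.19, "fingers": -1},
    {"xyz": [-18, -37, -1], "yaw": 0.19, "fingers": -1},
    {"xyz": [-18, -37, -1], "yaw": 0.19, "fingers": -1},
  ],
  newtons=30,
)

```text
clock: 1.1
tcp_pos: [0.4754, -0.3939, 0.2042]
tool_rot: [-2.271, 2.168, 0.004]
contact_force: [-0.6, -1.3, 0.2]
grip_width: -0.0002
```

Call:
jog_arm(
  rows=[
    {"xyz": [-57.6, -11.2, 0], "yaw": 0.01, "fingers": -1},
    {"xyz": [-57.6, -11.2, 0], "yaw": 0.01, "fingers": -1},
    {"xyz": [-57.6, -11.2, 0], "yaw": 0.01, "fingers": -1},
    {"xyz": [-57.6, -11.2, 0], "yaw": 0.01, "fingers": -1},
    {"xyz": [-57.6, -11.2, 0], "yaw": 0.01, "fingers": -1},
    {"xyz": [-57.6, -11.2, 0], "yaw": 0.01, "fingers": -1},
    {"xyz": [-57.6, -11.2, 0], "yaw": 0.01, "fingers": -1},
    {"xyz": [-57.6, -11.2, 0], "yaw": 0.01, "fingers": -1},
    {"xyz": [-57.6, -11.2, 0], "yaw": 0.01, "fingers": -1},
    {"xyz": [-57.6, -11.2, 0], "yaw": 0.01, "fingers": -1},
    {"xyz": [-57.6, -11.2, 0], "yaw": 0.01, "fingers": -1},
    {"xyz": [-57.6, -11.2, 0], "yaw": 0.01, "fingers": -1},
  ],
)

```text
clock: 2.3
tcp_pos: [0.561, 0.1866, 0.2057]
tool_rot: [-2.258, 2.182, 0.003]
contact_force: [0.6, -0.3, -0.4]
grip_width: -0.0
```

Call:
jog_arm(
  rows=[
    {"xyz": [0, 0, 0], "yaw": 0, "fingers": -1},
    {"xyz": [0, 0, 0], "yaw": 0, "fingers": -1},
  ],
)

```text
clock: 2.5
tcp_pos: [0.5614, 0.1846, 0.205]
tool_rot: [2.257, -2.184, -0.002]
contact_force: [0.6, -0.9, -0.1]
grip_width: 0.0001
```

Call:
jog_arm(
  rows=[
    {"xyz": [0, 0, 4], "yaw": 0, "fingers": -1},
    {"xyz": [0, 0, 8], "yaw": 0, "fingers": -1},
    {"xyz": [0, 0, 12], "yaw": 0, "fingers": -1},
    {"xyz": [0, 0, 14], "yaw": 0, "fingers": -1},
    {"xyz": [0, 0, 15.5], "yaw": 0, "fingers": -1},
    {"xyz": [0, 0, 15.5], "yaw": 0, "fingers": -1},
    {"xyz": [0, 0, 15.5], "yaw": 0, "fingers": -1},
  ],
)

```text
clock: 3.2
tcp_pos: [0.5622, 0.1835, 0.0508]
tool_rot: [-2.255, 2.187, 0.0]
contact_force: [-0.4, 0.6, 0.8]
grip_width: -0.0001
```

```bash
python3 - <<'E'
from h import *
im,d=grab('side','side1')
cv2.imwrite('pics/s1c.png',cv2.resize(im[80:220,170:320],None,fx=4,fy=4)[...,::-1])
print(bot.get_state()['joints'].round(2))
E
```

```text
[-0.11  0.52 -0.37  1.85  0.25  0.81 -2.15]
```

View pics/s1c.png

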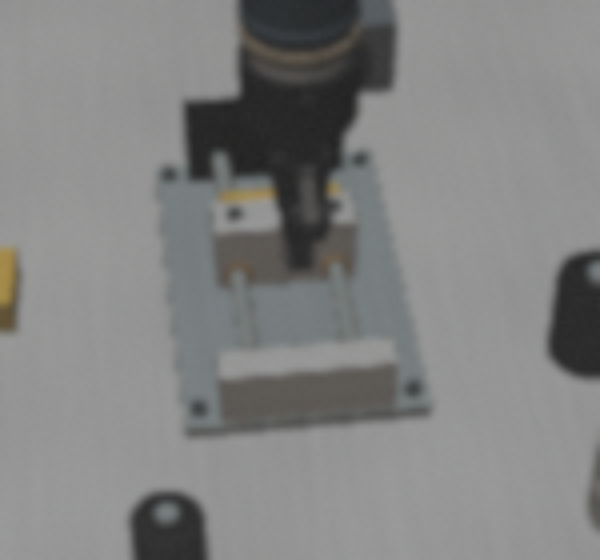

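The shut fingertips (crop ~(300,265)) stand between the rods, behind the carriage's back face and clear of the support. Next I push along -x.

Call:
jog_arm(
  rows=[
    {"xyz": [-1.5, 0, 0], "yaw": 0, "fingers": -1},
    {"xyz": [-2.5, 0, 0], "yaw": 0, "fingers": -1},
    {"xyz": [-3, 0, 0], "yaw": 0, "fingers": -1},
    {"xyz": [-3.5, 0, 0], "yaw": 0, "fingers": -1},
    {"xyz": [-4, 0, 0], "yaw": 0, "fingers": -1},
    {"xyz": [-4.5, 0, 0], "yaw": 0, "fingers": -1},
    {"xyz": [-5, 0, 0], "yaw": 0, "fingers": -1},
    {"xyz": [-5.5, 0, 0], "yaw": 0, "fingers": -1},
    {"xyz": [-6, 0, 0], "yaw": 0, "fingers": -1},
  ],
)

```text
clock: 4.15
tcp_pos: [0.5606, 0.2444, 0.0514]
tool_rot: [-2.255, 2.185, -0.0]
contact_force: [-0.0, -1.1, 0.5]
grip_width: 0.0002
```

Call:
jog_arm(
  rows=[
    {"xyz": [-0.6, 0, 0], "yaw": 0, "fingers": -1},
    {"xyz": [-1.2, 0, 0], "yaw": 0, "fingers": -1},
    {"xyz": [-1.8, 0, 0], "yaw": 0, "fingers": -1},
    {"xyz": [-2.4, 0, 0], "yaw": 0, "fingers": -1},
    {"xyz": [-3, 0, 0], "yaw": 0, "fingers": -1},
  ],
)

```text
clock: 4.65
tcp_pos: [0.5596, 0.275, 0.0514]
tool_rot: [-2.255, 2.185, -0.0]
contact_force: [0.2, -0.9, -0.3]
grip_width: -0.0002
```

```bash
python3 - <<'E'
from h import *
im,d=grab('top','top1')
P=pts('top',d)
cv2.imwrite('pics/t1c.png',cv2.resize(im[140:250,80:240],None,fx=4,fy=4)[...,::-1])
E
```

```text
(no output)
```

View pics/t1c.png

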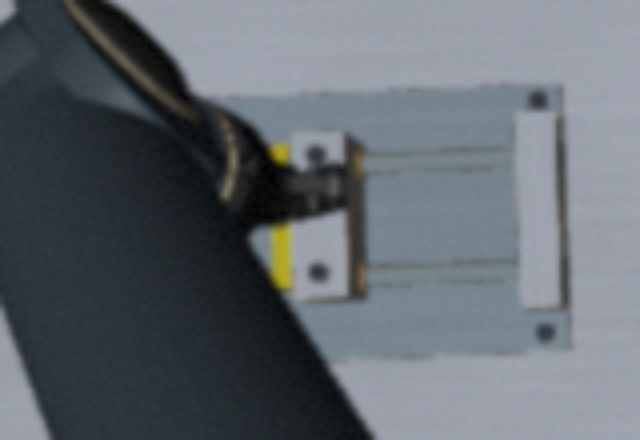

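The pad still sits at the same pixel column (~151), so the carriage has not moved, though the TCP is past the measured back face. I'll check the TCP projection and depth.

```bash
python3 - <<'E'
from h import *
s=bot.get_state();print(s['tcp_pos'],s['contact_force'])
for n in('top','side'):
    c=bot.get_calibration(n);X=np.array(c['K'])@(np.array(c['extrinsics'])@np.r_[s['tcp_pos'],1])[:3];print(n,X[:2]/X[2])
    X=np.array(c['K'])@(np.array(c['extrinsics'])@np.r_[0.5622,.1835,.0508,1])[:3];print(n,'before',X[:2]/X[2])
for f in('top0','top1'):
    z=np.load(f'pics/{f}.npz');P=pts('top',z['d']);q=P[174:219,140:180].reshape(-1,3);H=z['im'][174:219,140:180].reshape(-1,3)
    for yy in (176,187,200,212): print(f,yy,[tuple((P[yy,x,1:]*1000).astype(int)) for x in range(144,176,3)])
    im=z['im'].astype(int);m=(im[...,0]>im[...,2]+70)&(im[...,1]>im[...,2]+60)
    m[:165]=0;m[225:]=0;m[:,:135]=0;m[:,185:]=0
    print(f,'pad y',P[m][:,1].min(),np.median(P[m][:,1]),P[m][:,1].max())
im,d=grab('side','side2')
cv2.imwrite('pics/s2c.png',cv2.resize(im[80:220,170:320],None,fx=4,fy=4)[...,::-1])
E
```

```text
[0.55942433 0.27644095 0.05154347] [0.10433192 1.75071444 0.23079793]
top [152.30181474 193.80940252]
top before [190.60114632 192.13485101]
side [239.80510893 132.72725406]
side before [243.88028937 154.87173261]
top0 176 [(np.int64(308), np.int64(13)), (np.int64(301), np.int64(11)), (np.int64(276), np.int64(73)), (np.int64(268), np.int64(74)), (np.int64(261), np.int64(73)), (np.int64(253), np.int64(79)), (np.int64(247), np.int64(72)), (np.int64(240), np.int64(71)), (np.int64(239), np.int64(48)), (np.int64(239), np.int64(14)), (np.int64(233), np.int64(11))]
top0 187 [(np.int64(308), np.int64(12)), (np.int64(301), np.int64(11)), (np.int64(276), np.int64(71)), (np.int64(268), np.int64(74)), (np.int64(261), np.int64(73)), (np.int64(253), np.int64(75)), (np.int64(247), np.int64(73)), (np.int64(240), np.int64(73)), (np.int64(238), np.int64(52)), (np.int64(238), np.int64(19)), (np.int64(232), np.int64(12))]
top0 200 [(np.int64(309), np.int64(8)), (np.int64(300), np.int64(12)), (np.int64(276), np.int64(70)), (np.int64(268), np.int64(74)), (np.int64(260), np.int64(75)), (np.int64(254), np.i
[... 1369 characters left out ...]
 (np.int64(276), np.int64(71)), (np.int64(268), np.int64(73)), (np.int64(261), np.int64(72)), (np.int64(254), np.int64(74)), (np.int64(247), np.int64(72)), (np.int64(10), np.int64(998)), (np.int64(236), np.int64(59)), (np.int64(238), np.int64(20)), (np.int64(233), np.int64(9))]
top1 212 [(np.int64(152), np.int64(529)), (np.int64(150), np.int64(521)), (np.int64(278), np.int64(60)), (np.int64(268), np.int64(73)), (np.int64(260), np.int64(74)), (np.int64(254), np.int64(71)), (np.int64(247), np.int64(72)), (np.int64(239), np.int64(73)), (np.int64(236), np.int64(59)), (np.int64(234), np.int64(35)), (np.int64(232), np.int64(12))]
top1 pad y 0.15357113437999592 0.2765717683947764 0.2813942400796823
```

View pics/s2c.png

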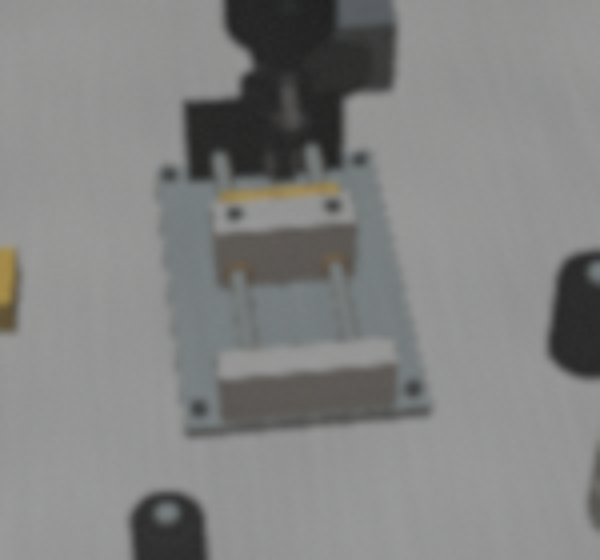

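The fingertip seems about 8 px above its predicted side-view position, which suggests it rode over the carriage. I'll settle the tip's true position from side depth and the wrist camera.

```bash
python3 - <<'E'
from h import *
s=bot.get_state()
z=np.load('pics/side2.npz');P=pts('side',z['d'])
for y in range(96,140,3): print(y,[tuple((P[y,x]*1000).astype(int).tolist()) for x in (236,239,242,245,248)])
im,d=grab('wrist','w2');c=bot.get_calibration('wrist');K=np.array(c['K']);M=np.array(c['mount']);print(M.round(3).tolist(),K.round(0).tolist())
T=np.eye(4);T[:3,:3]=R.from_rotvec(s['tool_rot']).as_matrix();T[:3,3]=s['tcp_pos']
v,u=np.mgrid[:384,:512];Q=np.stack([(u-K[0,2])/K[0,0]*d,(v-K[1,2])/K[1,1]*d,d,np.ones_like(d)],-1)@(T@M).T
np.save('pics/w2Q.npy',Q)
for y in range(10,384,40): print(y,[tuple((Q[y,x,:3]*1000).astype(int).tolist()) for x in range(10,512,80)])
E
```

```text
96 [(548, 257, 194), (554, 234, 210), (562, 236, 208), (570, 236, 208), (580, 256, 192)]
99 [(547, 250, 189), (554, 232, 202), (562, 236, 198), (570, 239, 196), (580, 257, 182)]
102 [(547, 253, 178), (554, 232, 192), (561, 230, 193), (570, 235, 189), (603, 466, 15)]
105 [(547, 254, 167), (554, 237, 179), (561, 231, 183), (571, 246, 172), (593, 377, 71)]
108 [(547, 255, 156), (555, 253, 157), (560, 221, 182), (572, 256, 154), (592, 368, 67)]
111 [(549, 276, 130), (552, 210, 181), (559, 211, 180), (567, 210, 179), (576, 215, 175)]
114 [(548, 266, 127), (552, 212, 169), (560, 216, 165), (568, 217, 164), (592, 369, 43)]
117 [(556, 368, 36), (553, 232, 143), (562, 242, 135), (570, 237, 139), (591, 360, 39)]
120 [(556, 369, 23), (555, 256, 114), (564, 261, 109), (583, 367, 22), (590, 346, 39)]
123 [(555, 367, 13), (556, 260, 100), (564, 263, 97), (583, 367, 11), (589, 339, 33)]
126 [(555, 361, 6), (564, 360, 6), (573, 356, 8), (582, 353, 11), (588, 323, 35)]
129 [(548, 272, 69), (556, 269, 71), (564, 265, 74), (573, 267, 72), (581, 262, 75)]
132 [(546, 255, 72), (555, 257, 70), (563, 254, 
[... 832 characters left out ...]
574, 470, 0), (592, 369, 65), (588, 329, 39), (598, 276, 74), (592, 222, 41), (593, 169, 41), (599, 130, 58)]
210 [(539, 477, 0), (571, 368, 73), (549, 338, 14), (574, 275, 74), (553, 211, 13), (555, 147, 13), (574, 125, 60)]
250 [(501, 484, 1), (552, 363, 86), (527, 333, 38), (571, 275, 114), (531, 215, 37), (532, 155, 37), (545, 116, 58)]
290 [(460, 493, 1), (516, 375, 73), (570, 303, 144), (559, 275, 126), (572, 247, 144), (481, 133, 13), (475, 51, 1)]
330 [(415, 502, 1), (570, 321, 162), (554, 303, 145), (424, 270, 2), (555, 245, 144), (573, 229, 163), (431, 40, 2)]
370 [(571, 333, 177), (568, 315, 174), (578, 292, 182), (570, 275, 174), (580, 258, 182), (571, 235, 174), (575, 217, 177)]
```

View pics/w2.png

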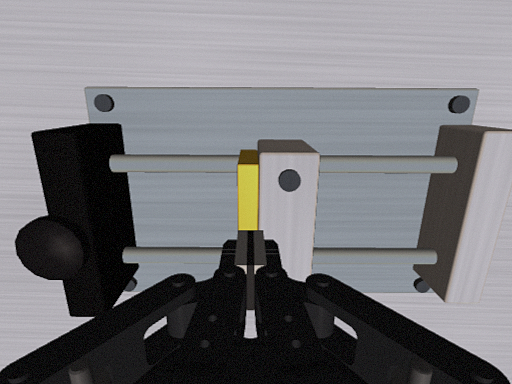

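The cameras agree on the carriage (top at z≈0.074). The fingers are plainly above it, so the real tips end well short of the reported TCP. I'll measure how far.

```bash
python3 - <<'E'
from h import *
Q=np.load('pics/w2Q.npy')
for y in range(222,300,6): print(y,[tuple((Q[y,x,:3]*1000).astype(int).tolist()) for x in (232,240,246,252,258,264,270)])
z=np.load('pics/side2.npz');P=pts('side',z['d'])
for y in range(116,130): print(y,[tuple((P[y,x]*1000).astype(int).tolist()) for x in range(236,250,2)])
E
```

```text
222 [(540, 289, 13), (566, 281, 73), (567, 277, 73), (567, 274, 74), (567, 270, 74), (568, 267, 75), (568, 263, 76)]
228 [(535, 288, 13), (563, 281, 73), (563, 277, 74), (563, 274, 73), (563, 270, 73), (565, 267, 77), (564, 263, 75)]
234 [(529, 288, 13), (570, 280, 98), (570, 277, 97), (570, 274, 97), (570, 271, 97), (561, 267, 77), (561, 263, 76)]
240 [(566, 284, 96), (570, 280, 104), (571, 277, 105), (571, 274, 105), (570, 271, 104), (571, 268, 104), (567, 265, 96)]
246 [(566, 284, 102), (570, 280, 110), (571, 277, 111), (571, 274, 112), (571, 271, 111), (571, 269, 110), (567, 265, 103)]
252 [(567, 283, 109), (571, 279, 116), (571, 277, 116), (570, 274, 115), (571, 271, 116), (571, 269, 115), (567, 265, 109)]
258 [(635, 277, 231), (570, 279, 121), (571, 277, 121), (571, 274, 122), (570, 272, 120), (571, 269, 121), (567, 266, 114)]
264 [(566, 283, 119), (570, 279, 125), (570, 277, 125), (570, 274, 125), (570, 272, 125), (571, 269, 126), (568, 266, 120)]
270 [(572, 282, 133), (571, 279, 131), (569, 276, 127), (569, 274, 127), (572, 272, 132), (571, 269, 131), (573, 267, 133)]
276 [(5
[... 1449 characters left out ...]
 33)]
124 [(556, 371, 5), (553, 266, 92), (558, 254, 102), (564, 261, 95), (570, 263, 93), (586, 362, 11), (589, 333, 34)]
125 [(555, 361, 10), (553, 265, 89), (558, 260, 93), (564, 266, 87), (570, 267, 86), (585, 359, 9), (588, 328, 35)]
126 [(555, 361, 6), (561, 357, 9), (566, 354, 11), (573, 356, 8), (579, 356, 9), (585, 353, 10), (588, 323, 35)]
127 [(554, 354, 8), (560, 354, 8), (560, 280, 69), (566, 280, 68), (572, 282, 66), (577, 278, 69), (583, 278, 69)]
128 [(548, 273, 72), (554, 276, 69), (560, 275, 69), (565, 270, 73), (571, 275, 69), (576, 272, 70), (582, 270, 72)]
129 [(548, 272, 69), (554, 272, 69), (559, 268, 71), (564, 265, 74), (570, 267, 72), (576, 267, 71), (581, 262, 75)]
```

The real tips sit at z≈0.088 while the TCP reads 0.0515, so the fingers end about 37 mm short of the reported TCP. The xy is right. I'll back off high, then descend behind the carriage with that offset included.

Call:
jog_arm(
  rows=[
    {"xyz": [0, 0, -3], "yaw": 0, "fingers": -1},
    {"xyz": [4, 0, -3], "yaw": 0, "fingers": -1},
    {"xyz": [8, 0, -3], "yaw": 0, "fingers": -1},
    {"xyz": [9, 0, -3], "yaw": 0, "fingers": -1},
    {"xyz": [9, 0, -3], "yaw": 0, "fingers": -1},
    {"xyz": [9, 0, -3], "yaw": 0, "fingers": -1},
    {"xyz": [9, 0, 0], "yaw": 0, "fingers": -1},
    {"xyz": [9, 0, 2], "yaw": 0, "fingers": -1},
    {"xyz": [9, 0, 3], "yaw": 0, "fingers": -1},
    {"xyz": [9, 0, 3.7], "yaw": 0, "fingers": -1},
    {"xyz": [9, 0, 3.7], "yaw": 0, "fingers": -1},
    {"xyz": [9, 0, 3.7], "yaw": 0, "fingers": -1},
  ],
)

```text
clock: 6.0
tcp_pos: [0.563, 0.186, 0.015]
tool_rot: [-2.256, 2.183, -0.001]
contact_force: [0.3, 0.2, 0.6]
grip_width: 0.0002
```

```bash
python3 - <<'E'
from h import *
s=bot.get_state();print(s['tcp_pos'],s['contact_force'],s['joints'].round(2))
im,d=grab('side','side3');P=pts('side',d)
cv2.imwrite('pics/s3c.png',cv2.resize(im[80:220,170:320],None,fx=4,fy=4)[...,::-1])
for y in range(134,160,2): print(y,[tuple((P[y,x]*1000).astype(int).tolist()) for x in range(238,252,3)])
E
```

```text
[0.5629769  0.1859617  0.01500901] [0.34565748 0.16788025 0.62005141] [-0.13  0.57 -0.35  1.87  0.28  0.74 -2.17]
134 [(547, 189, 121), (552, 162, 144), (558, 143, 160), (566, 145, 158), (573, 139, 162)]
136 [(550, 236, 74), (552, 164, 135), (557, 136, 160), (566, 145, 151), (573, 141, 153)]
138 [(550, 234, 68), (552, 166, 127), (558, 141, 148), (565, 137, 151), (576, 167, 124)]
140 [(550, 236, 59), (552, 164, 122), (560, 158, 127), (565, 136, 146), (576, 167, 117)]
142 [(550, 236, 52), (552, 167, 112), (557, 136, 139), (564, 131, 143), (573, 137, 137)]
144 [(550, 238, 43), (553, 168, 105), (557, 127, 141), (564, 125, 141), (572, 125, 141)]
146 [(550, 233, 39), (552, 168, 98), (556, 122, 139), (564, 121, 139), (571, 119, 140)]
148 [(550, 237, 28), (551, 154, 103), (556, 123, 131), (564, 127, 126), (573, 132, 121)]
150 [(550, 233, 24), (553, 176, 75), (559, 148, 101), (567, 153, 95), (575, 151, 96)]
152 [(550, 241, 8), (553, 175, 70), (561, 170, 73), (569, 172, 71), (585, 236, 10)]
154 [(549, 232, 9), (553, 180, 57), (560, 166, 69), (569, 168, 67), (584, 227, 11)]
156 [(548, 219, 13), (557, 222, 10), (561, 174, 54), (569, 173, 55), (583, 220, 9)]
158 [(548, 216, 9), (556, 214, 10), (565, 214, 9), (574, 212, 10), (582, 212, 10)]
```

View pics/s3c.png

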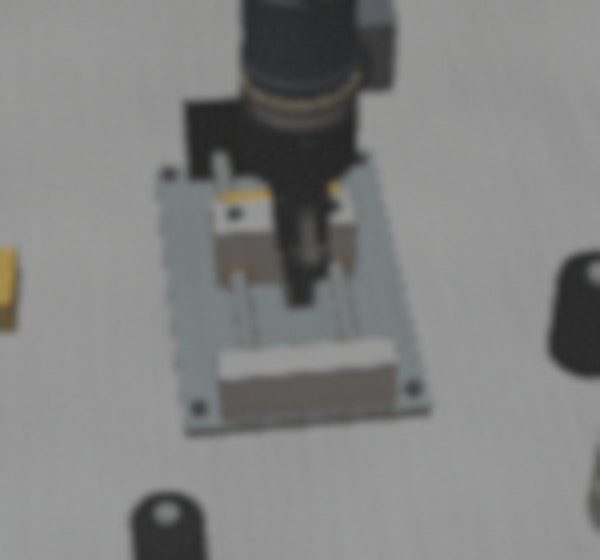

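The tips now reach z≈0.052 (crop ~(298,300)), between the rods and behind the carriage. Next I push slowly.

Call:
jog_arm(
  rows=[
    {"xyz": [-1.5, 0, 0], "yaw": 0, "fingers": -1},
    {"xyz": [-2.5, 0, 0], "yaw": 0, "fingers": -1},
    {"xyz": [-3, 0, 0], "yaw": 0, "fingers": -1},
    {"xyz": [-3.4, 0, 0], "yaw": 0, "fingers": -1},
    {"xyz": [-3.8, 0, 0], "yaw": 0, "fingers": -1},
    {"xyz": [-4.2, 0, 0], "yaw": 0, "fingers": -1},
    {"xyz": [-4.6, 0, 0], "yaw": 0, "fingers": -1},
    {"xyz": [-5, 0, 0], "yaw": 0, "fingers": -1},
    {"xyz": [-5.4, 0, 0], "yaw": 0, "fingers": -1},
    {"xyz": [-5.8, 0, 0], "yaw": 0, "fingers": -1},
  ],
)

```text
clock: 7.05
tcp_pos: [0.5613, 0.2435, 0.0152]
tool_rot: [-2.255, 2.184, -0.002]
contact_force: [-1.4, -3.9, 0.8]
grip_width: 0.0006
```

Call:
jog_arm(
  rows=[
    {"xyz": [-0.5, 0, 0], "yaw": 0, "fingers": -1},
    {"xyz": [-1, 0, 0], "yaw": 0, "fingers": -1},
    {"xyz": [-1.5, 0, 0], "yaw": 0, "fingers": -1},
    {"xyz": [-2, 0, 0], "yaw": 0, "fingers": -1},
    {"xyz": [-2.5, 0, 0], "yaw": 0, "fingers": -1},
    {"xyz": [-3, 0, 0], "yaw": 0, "fingers": -1},
    {"xyz": [-3.5, 0, 0], "yaw": 0, "fingers": -1},
    {"xyz": [-4, 0, 0], "yaw": 0, "fingers": -1},
    {"xyz": [-4.5, 0, 0], "yaw": 0, "fingers": -1},
  ],
)

```text
clock: 7.95
tcp_pos: [0.5599, 0.2889, 0.0152]
tool_rot: [-2.255, 2.183, -0.002]
contact_force: [0.3, -4.6, 2.1]
grip_width: -0.0002
```

```bash
python3 - <<'E'
from h import *
s=bot.get_state();print(s['tcp_pos'],s['contact_force'])
im,d=grab('wrist','w3');c=bot.get_calibration('wrist');K=np.array(c['K']);M=np.array(c['mount'])
T=np.eye(4);T[:3,:3]=R.from_rotvec(s['tool_rot']).as_matrix();T[:3,3]=s['tcp_pos']
v,u=np.mgrid[:384,:512];Q=np.stack([(u-K[0,2])/K[0,0]*d,(v-K[1,2])/K[1,1]*d,d,np.ones_like(d)],-1)@(T@M).T
im=im.astype(int);m=(im[...,0]>im[...,2]+70)&(im[...,1]>im[...,2]+60);q=Q[m];q=q[(q[:,2]>.065)&(q[:,2]<.08)]
print('pad y',len(q),np.percentile(q[:,1],[2,50,98]))
b=(Q[...,2]>.05)&(Q[...,2]<.075)&(Q[...,1]>.34)&(Q[...,0]>.51)&(Q[...,0]<.6)&~m;print('block face y',np.percentile(Q[b][:,1],[2,10,50]))
E
```

```text
[0.55994725 0.28889007 0.01524832] [ 0.25136749 -4.61710453  2.06384824]
pad y 2690 [0.3355442  0.3410569  0.34661348]
block face y [0.36698257 0.36782558 0.37075017]
```

View pics/w3.png

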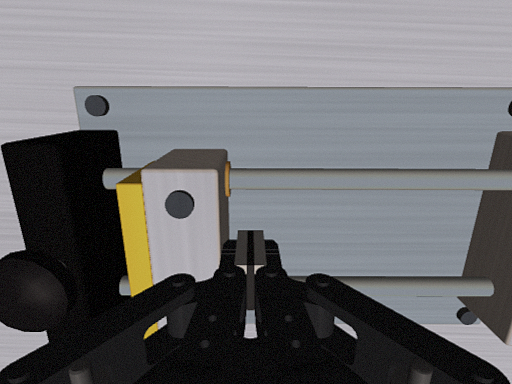

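The carriage is sliding (yellow pad at ~(140,230), 4.6 N), with about 20 mm left between pad and block. I'll push most of that, then creep.

Call:
jog_arm(
  rows=[
    {"xyz": [-0.4, 0, 0], "yaw": 0, "fingers": -1},
    {"xyz": [-0.8, 0, 0], "yaw": 0, "fingers": -1},
    {"xyz": [-1.2, 0, 0], "yaw": 0, "fingers": -1},
    {"xyz": [-1.5, 0, 0], "yaw": 0, "fingers": -1},
    {"xyz": [-1.6, 0, 0], "yaw": 0, "fingers": -1},
    {"xyz": [-1.7, 0, 0], "yaw": 0, "fingers": -1},
    {"xyz": [-1.8, 0, 0], "yaw": 0, "fingers": -1},
  ],
)

```text
clock: 8.7
tcp_pos: [0.5593, 0.3082, 0.0153]
tool_rot: [-2.255, 2.182, -0.001]
contact_force: [0.7, -4.0, -0.9]
grip_width: -0.0005
```

Call:
jog_arm(
  rows=[
    {"xyz": [-0.1, 0, 0], "yaw": 0, "fingers": -1},
    {"xyz": [-0.2, 0, 0], "yaw": 0, "fingers": -1},
  ],
)

```text
clock: 8.9
tcp_pos: [0.5592, 0.31, 0.0153]
tool_rot: [-2.255, 2.182, -0.001]
contact_force: [0.4, -3.1, -1.0]
grip_width: -0.0003
```

Call:
jog_arm(
  rows=[
    {"xyz": [-0.1, 0, 0], "yaw": 0, "fingers": -1},
    {"xyz": [-0.15, 0, 0], "yaw": 0, "fingers": -1},
  ],
)

```text
clock: 9.1
tcp_pos: [0.5592, 0.3108, 0.0153]
tool_rot: [-2.255, 2.183, -0.002]
contact_force: [0.6, -5.9, 1.9]
grip_width: 0.0001
```

Call:
jog_arm(
  rows=[
    {"xyz": [-0.1, 0, 0], "yaw": 0, "fingers": -1},
    {"xyz": [-0.15, 0, 0], "yaw": 0, "fingers": -1},
  ],
)

```text
clock: 9.3
tcp_pos: [0.5591, 0.3107, 0.0153]
tool_rot: [-2.256, 2.186, -0.004]
contact_force: [0.5, -7.4, 2.7]
grip_width: 0.0002
```

Call:
jog_arm(
  rows=[
    {"xyz": [-0.1, 0, 0], "yaw": 0, "fingers": -1},
    {"xyz": [-0.1, 0, 0], "yaw": 0, "fingers": -1},
  ],
)

```text
clock: 9.5
tcp_pos: [0.5591, 0.3105, 0.0153]
tool_rot: [2.255, -2.186, 0.005]
contact_force: [0.9, -5.6, 2.0]
grip_width: 0.0001
```

The carriage has stalled after the expected ~21 mm. One slightly firmer press should tell the stop from friction.

Call:
jog_arm(
  rows=[
    {"xyz": [-0.15, 0, 0], "yaw": 0, "fingers": -1},
    {"xyz": [-0.3, 0, 0], "yaw": 0, "fingers": -1},
    {"xyz": [-0.3, 0, 0], "yaw": 0, "fingers": -1},
  ],
)

```text
clock: 9.8
tcp_pos: [0.559, 0.3103, 0.0154]
tool_rot: [2.25, -2.184, 0.009]
contact_force: [-0.0, -8.8, 3.9]
grip_width: 0.0002
```

```bash
cat >> h.py <<'E'
def wrist(save):
    s=bot.get_state();im,d=grab('wrist',save);c=bot.get_calibration('wrist');K=np.array(c['K']);M=np.array(c['mount'])
    T=np.eye(4);T[:3,:3]=R.from_rotvec(s['tool_rot']).as_matrix();T[:3,3]=s['tcp_pos']
    v,u=np.mgrid[:384,:512];Q=np.stack([(u-K[0,2])/K[0,0]*d,(v-K[1,2])/K[1,1]*d,d,np.ones_like(d)],-1)@(T@M).T
    return im.astype(int),Q[...,:3],s
E
python3 - <<'E'
from h import *
im,Q,s=wrist('w4');print(s['tcp_pos'],s['contact_force'])
m=(im[...,0]>im[...,2]+70)&(im[...,1]>im[...,2]+60);q=Q[m];q=q[(q[:,2]>.065)&(q[:,2]<.08)]
print('pad y',len(q),np.percentile(q[:,1],[2,50,98]))
E
```

```text
[0.55903199 0.31032759 0.01537862] [-0.03678235 -8.84937034  3.93574543]
pad y 2768 [0.35737364 0.36301539 0.36911768]
```

The pad front (~0.3685) meets the block face (~0.368), so the carriage is home. I'll back off, lift and travel to the free side of the tab.

Call:
jog_arm(
  rows=[
    {"xyz": [1.5, 0, 0], "yaw": 0, "fingers": -1},
    {"xyz": [4, 0, 0], "yaw": 0, "fingers": -1},
    {"xyz": [4, 0, -4], "yaw": 0, "fingers": -1},
    {"xyz": [4, 0, -9], "yaw": 0, "fingers": -1},
    {"xyz": [4, 0, -13], "yaw": 0, "fingers": -1},
    {"xyz": [4, 0, -17], "yaw": 0, "fingers": -1},
    {"xyz": [4, 0, -17], "yaw": 0, "fingers": -1},
  ],
)

```text
clock: 10.55
tcp_pos: [0.563, 0.2755, 0.1927]
tool_rot: [-2.25, 2.181, -0.013]
contact_force: [0.5, 0.6, 0.3]
grip_width: -0.0
```

Call:
jog_arm(
  rows=[
    {"xyz": [46.4, 10.6, 0], "yaw": -0.1, "fingers": -1},
    {"xyz": [46.4, 10.6, 0], "yaw": -0.2, "fingers": -1},
    {"xyz": [46.4, 10.6, 0], "yaw": -0.3, "fingers": -1},
    {"xyz": [46.4, 10.6, 0], "yaw": -0.4, "fingers": -1},
    {"xyz": [46.4, 10.6, 0], "yaw": -0.5, "fingers": -1},
    {"xyz": [46.4, 10.6, 0], "yaw": -0.6, "fingers": -1},
    {"xyz": [46.4, 10.6, 0], "yaw": -0.7, "fingers": -1},
    {"xyz": [46.4, 10.6, 0], "yaw": -0.75, "fingers": -1},
    {"xyz": [46.4, 10.6, 0], "yaw": -0.75, "fingers": -1},
    {"xyz": [46.4, 10.6, 0], "yaw": -0.75, "fingers": -1},
    {"xyz": [46.4, 10.6, 0], "yaw": -0.75, "fingers": -1},
    {"xyz": [46.4, 10.6, 0], "yaw": -0.75, "fingers": -1},
  ],
)

```text
clock: 11.75
tcp_pos: [0.4714, -0.1905, 0.1913]
tool_rot: [-2.894, 1.206, -0.016]
contact_force: [0.5, 0.8, 0.1]
grip_width: 0.0001
```

Call:
jog_arm(
  rows=[
    {"xyz": [0, 0, 0], "yaw": 0, "fingers": -1},
    {"xyz": [0, 0, 0], "yaw": 0, "fingers": -1},
  ],
)

```text
clock: 11.95
tcp_pos: [0.4719, -0.1884, 0.1912]
tool_rot: [-2.896, 1.201, -0.016]
contact_force: [-0.0, -1.1, 0.9]
grip_width: 0.0
```

```bash
python3 - <<'E'
from h import *
im,Q,s=wrist('w5');print(s['tcp_pos'],s['tool_rot'],s['joints'].round(2))
r=(im[...,0]>2.2*im[...,1])&(im[...,0]>60);q=Q[r]
t=q[q[:,2]>.058];print('tab',len(t),np.percentile(t,[2,50,98],axis=0).round(4).tolist(),cv2.boxPoints(cv2.minAreaRect((t[:,:2]*1000).astype(np.float32))).round(1).tolist())
g=(Q[...,2]>.04)&(Q[...,2]<.06)&(abs(Q[...,0]-.571)<.025)&(abs(Q[...,1]+.1515)<.025);print('pivot',Q[g].mean(0).round(4) if g.any() else None)
E
```

```text
[ 0.47193689 -0.1884061   0.19119513] [-2.8957197   1.20074378 -0.01612171] [ 0.61  0.22 -0.35  1.92  0.08  1.01 -0.57]
tab 481 [[0.4787, -0.2453, 0.0591], [0.5074, -0.2168, 0.0695], [0.6224, -0.1039, 0.3722]] [[441.8999938964844, -202.5], [479.29998779296875, -248.60000610351562], [634.4000244140625, -122.80000305175781], [597.0, -76.69999694824219]]
pivot [ 0.5727 -0.1514  0.043 ]
```

Call:
jog_arm(
  rows=[
    {"xyz": [0, 0.8, 4.5], "yaw": 0, "fingers": -1},
    {"xyz": [0, 0.8, 9], "yaw": 0, "fingers": -1},
    {"xyz": [0, 0.8, 13], "yaw": 0, "fingers": -1},
    {"xyz": [0, 0.8, 16], "yaw": 0, "fingers": -1},
    {"xyz": [0, 0.8, 17.5], "yaw": 0, "fingers": -1},
    {"xyz": [0, 0.8, 18], "yaw": 0, "fingers": -1},
    {"xyz": [0, 0.8, 18], "yaw": 0, "fingers": -1},
    {"xyz": [0, 0.8, 18], "yaw": 0, "fingers": -1},
  ],
)

```text
clock: 12.8
tcp_pos: [0.4695, -0.194, 0.0121]
tool_rot: [-2.896, 1.2, -0.019]
contact_force: [0.3, 0.5, 0.9]
grip_width: 0.0001
```

```bash
python3 - <<'E'
from h import *
im,d=grab('side','side5')
cv2.imwrite('pics/s5c.png',cv2.resize(im[205:355,170:340],None,fx=4,fy=4)[...,::-1])
s=bot.get_state();print(s['tcp_pos'],s['tool_rot'],s['contact_force'])
# plan: poses along arc in current tool frame
p=s['tcp_pos'];Rm=R.from_rotvec(s['tool_rot']).as_matrix();piv=np.array([.572,-.1515])
for a in np.arange(-135,-80,6):
    e=np.array([np.cos(np.radians(a)),np.sin(np.radians(a))]);n=np.array([-e[1],e[0]])
    t=piv+.105*e-.013*n; dt=Rm.T@np.r_[t-p[:2],0]
    print(a,t.round(4),(dt*100).round(2),'yaw',round(-np.radians(a+135),3))
E
```

```text
[ 0.46950143 -0.19414893  0.01233057] [-2.89583806  1.20083788 -0.01998076] [-1.11334378  0.93638891  0.46215231]
-135 [ 0.4886 -0.2166] [2.93 0.23 0.02] yaw -0.0
-129 [ 0.4958 -0.2249] [4.04 0.31 0.03] yaw -0.105
-123 [ 0.5039 -0.2325] [5.14 0.27 0.04] yaw -0.209
-117 [ 0.5127 -0.2392] [6.24 0.12 0.06] yaw -0.314
-111 [ 0.5222 -0.2449] [ 7.31 -0.15  0.07] yaw -0.419
-105 [ 0.5323 -0.2496] [ 8.36 -0.53  0.08] yaw -0.524
-99 [ 0.5427 -0.2532] [ 9.35 -1.01  0.1 ] yaw -0.628
-93 [ 0.5535 -0.2557] [10.29 -1.6   0.11] yaw -0.733
-87 [ 0.5645 -0.257 ] [11.16 -2.28  0.13] yaw -0.838
-81 [ 0.5756 -0.2572] [11.96 -3.05  0.14] yaw -0.942
```

View pics/s5c.png

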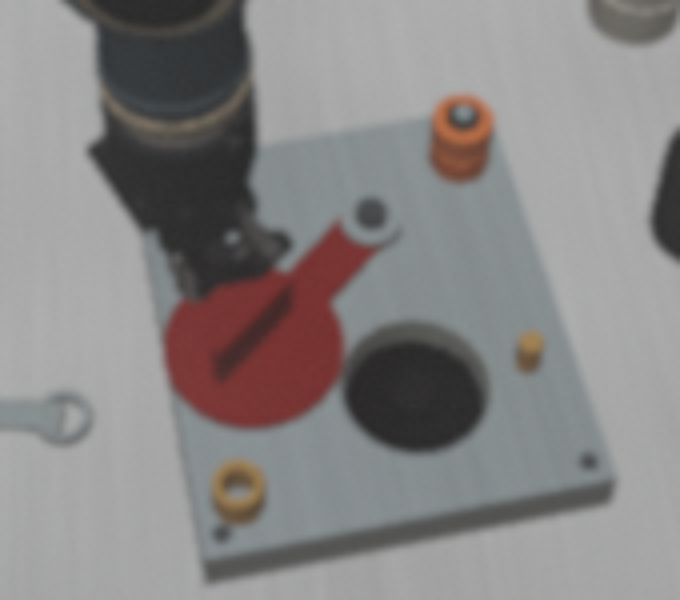

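The fingertips (crop ~(200,290)) stand just off the free side of the tab (crop ~(255,335)), clear of the bushing and roller. I'll push along the arc in short rows.

Call:
jog_arm(
  rows=[
    {"xyz": [1.5, 0.1, 0], "yaw": 0, "fingers": -1},
    {"xyz": [2.3, 0.2, 0], "yaw": 0, "fingers": -1},
    {"xyz": [2.9, 0.2, 0], "yaw": 0, "fingers": -1},
    {"xyz": [3.5, 0.3, 0], "yaw": -0.05, "fingers": -1},
    {"xyz": [4, 0.3, 0], "yaw": -0.1, "fingers": -1},
    {"xyz": [4.6, 0.3, 0], "yaw": -0.16, "fingers": -1},
    {"xyz": [5.1, 0.3, 0], "yaw": -0.21, "fingers": -1},
    {"xyz": [5.7, 0.2, 0], "yaw": -0.26, "fingers": -1},
    {"xyz": [6.2, 0.1, 0], "yaw": -0.31, "fingers": -1},
  ],
)

```text
clock: 13.75
tcp_pos: [0.5115, -0.2383, 0.0128]
tool_rot: [-3.049, 0.737, -0.017]
contact_force: [-3.6, 1.5, 1.7]
grip_width: -0.0
```

```bash
cat > plan.py <<'E'
from h import *
im,d=grab('top','top6');P=pts('top',d)
im=im.astype(int);r=(im[...,0]>2.2*im[...,1])&(im[...,0]>60)&(P[...,2]>.025)&(P[...,2]<.08);r[:,:330]=0;r[:160]=0
q=P[r];f=q[q[:,2]<.042];print('red',len(q),'low mean',f.mean(0).round(4),'x',np.percentile(f[:,0],[1,99]).round(3),'y',np.percentile(f[:,1],[1,99]).round(3))
s=bot.get_state();print(s['tcp_pos'],s['tool_rot'],s['contact_force'])
p=s['tcp_pos'];Rm=R.from_rotvec(s['tool_rot']).as_matrix();piv=np.array([.572,-.1515])
x=Rm[:,0];a0=np.degrees(np.arctan2(x[1],x[0]))-90
rel=p[:2]-piv;print('tool angle',a0,'radius along',rel@[np.cos(np.radians(a0)),np.sin(np.radians(a0))])
for a in np.arange(-117,-80,3):
    e=np.array([np.cos(np.radians(a)),np.sin(np.radians(a))]);n=np.array([-e[1],e[0]])
    t=piv+.105*e-.013*n; dt=Rm.T@np.r_[t-p[:2],.012-p[2]]
    print(a,(dt*100).round(2),'yaw',round(-np.radians(a-a0),3))
E
python3 plan.py
```

```text
red 725 low mean [ 0.5407 -0.2162  0.0354] x [0.489 0.574] y [-0.267 -0.167]
[ 0.51247006 -0.23885369  0.01288623] [-3.04925789  0.73553825 -0.01961773] [-0.41443335  0.77496888 -1.12112108]
tool angle -117.12589101709582 radius along 0.1048878878338276
-117 [0.04 0.01 0.09] yaw -0.002
-114 [0.59 0.07 0.09] yaw -0.055
-111 [1.14 0.09 0.1 ] yaw -0.107
-108 [1.7  0.09 0.11] yaw -0.159
-105 [2.25 0.05 0.11] yaw -0.212
-102 [ 2.8  -0.01  0.12] yaw -0.264
-99 [ 3.35 -0.1   0.13] yaw -0.316
-96 [ 3.89 -0.22  0.13] yaw -0.369
-93 [ 4.42 -0.37  0.14] yaw -0.421
-90 [ 4.94 -0.55  0.15] yaw -0.473
-87 [ 5.46 -0.75  0.15] yaw -0.526
-84 [ 5.96 -0.98  0.16] yaw -0.578
-81 [ 6.45 -1.24  0.17] yaw -0.631
```

Call:
jog_arm(
  rows=[
    {"xyz": [0.6, 0.1, 0.1], "yaw": -0.05, "fingers": -1},
    {"xyz": [1.1, 0.1, 0.1], "yaw": -0.11, "fingers": -1},
    {"xyz": [1.7, 0.1, 0.1], "yaw": -0.16, "fingers": -1},
    {"xyz": [2.3, 0.1, 0.1], "yaw": -0.21, "fingers": -1},
    {"xyz": [2.8, 0, 0.1], "yaw": -0.26, "fingers": -1},
    {"xyz": [3.4, -0.1, 0.1], "yaw": -0.32, "fingers": -1},
    {"xyz": [3.9, -0.2, 0.1], "yaw": -0.37, "fingers": -1},
    {"xyz": [4.2, -0.3, 0.1], "yaw": -0.4, "fingers": -1},
  ],
)

```text
clock: 14.6
tcp_pos: [0.5499, -0.2555, 0.0119]
tool_rot: [-3.137, 0.115, -0.016]
contact_force: [-2.7, 0.6, 0.6]
grip_width: 0.0003
```

```bash
python3 plan.py | grep -v -- '^-1[01]'
```

```text
red 827 low mean [ 0.5694 -0.2274  0.0355] x [0.521 0.613] y [-0.267 -0.172]
[ 0.55063762 -0.25553588  0.01195224] [-3.13709961  0.11353792 -0.01824473] [-2.22708216 -0.51987635 -1.83106435]
tool angle -94.14641540602675 radius along 0.1053081822462788
-99 [-0.81 -0.18 -0.01] yaw 0.085
-96 [-0.26 -0.08 -0.01] yaw 0.032
-93 [ 0.29 -0.01 -0.  ] yaw -0.02
-90 [0.84 0.04 0.  ] yaw -0.072
-87 [1.39 0.05 0.01] yaw -0.125
-84 [1.95 0.03 0.02] yaw -0.177
-81 [ 2.5  -0.01  0.02] yaw -0.229
```

Now about 10° remain, so I creep.

Call:
jog_arm(
  rows=[
    {"xyz": [0.3, 0, 0], "yaw": -0.03, "fingers": -1},
    {"xyz": [0.6, 0, 0], "yaw": -0.06, "fingers": -1},
    {"xyz": [0.9, 0, 0], "yaw": -0.09, "fingers": -1},
    {"xyz": [1.2, 0, 0], "yaw": -0.11, "fingers": -1},
    {"xyz": [1.4, 0, 0], "yaw": -0.13, "fingers": -1},
    {"xyz": [1.5, 0, 0], "yaw": -0.14, "fingers": -1},
  ],
)

```text
clock: 15.25
tcp_pos: [0.5659, -0.257, 0.0121]
tool_rot: [-3.138, -0.107, -0.019]
contact_force: [-3.1, -1.9, 0.0]
grip_width: 0.0005
```

Call:
jog_arm(
  rows=[
    {"xyz": [0.1, 0, 0], "yaw": -0.01, "fingers": -1},
    {"xyz": [0.2, 0, 0], "yaw": -0.02, "fingers": -1},
  ],
)

```text
clock: 15.45
tcp_pos: [0.5672, -0.2572, 0.0121]
tool_rot: [-3.138, -0.14, -0.016]
contact_force: [-5.7, -3.0, 1.5]
grip_width: 0.0001
```

Call:
jog_arm(
  rows=[
    {"xyz": [0.1, 0, 0], "yaw": -0.01, "fingers": -1},
    {"xyz": [0.2, 0, 0], "yaw": -0.02, "fingers": -1},
  ],
)

```text
clock: 15.65
tcp_pos: [0.5672, -0.2575, 0.0121]
tool_rot: [-3.137, -0.172, -0.009]
contact_force: [-8.9, -1.3, 4.8]
grip_width: 0.0001
```

Call:
jog_arm(
  rows=[
    {"xyz": [0.1, 0, 0], "yaw": 0, "fingers": -1},
    {"xyz": [0.2, 0, 0], "yaw": 0, "fingers": -1},
  ],
)

```text
clock: 15.85
tcp_pos: [0.5669, -0.2575, 0.0121]
tool_rot: [-3.137, -0.171, -0.002]
contact_force: [-9.3, -0.9, 5.3]
grip_width: -0.0001
```

The tab has stalled at 9 N close to the predicted closed position. I'll retreat and verify.

Call:
jog_arm(
  rows=[
    {"xyz": [-1, 0, 0], "yaw": 0, "fingers": -1},
    {"xyz": [-3, 0, 0], "yaw": 0, "fingers": -1},
    {"xyz": [-3, 0, -4], "yaw": 0, "fingers": -1},
    {"xyz": [-3, 0, -9], "yaw": 0, "fingers": -1},
    {"xyz": [-3, 0, -14], "yaw": 0, "fingers": -1},
    {"xyz": [-3, 0, -18], "yaw": 0, "fingers": -1},
    {"xyz": [-7, 10, -20], "yaw": 0, "fingers": -1},
    {"xyz": [-7, 10, -20], "yaw": 0, "fingers": -1},
    {"xyz": [-7, 18, -20], "yaw": 0, "fingers": -1},
    {"xyz": [-7, 18, -20], "yaw": 0, "fingers": -1},
    {"xyz": [-7, 18, -20], "yaw": 0, "fingers": -1},
    {"xyz": [-7, 18, -20], "yaw": 0, "fingers": -1},
  ],
)

```text
clock: 17.05
tcp_pos: [0.5174, -0.444, 0.2118]
tool_rot: [-3.136, -0.17, -0.005]
contact_force: [0.4, 1.0, 0.5]
grip_width: -0.0001
```

```bash
python3 - <<'E'
from h import *
s=bot.get_state();print(s['tcp_pos'],np.abs(s['dq']).max())
im,d=grab('top','topF');P=pts('top',d);Z=P[...,2];v,u=np.mgrid[:384,:512]
I=im.astype(int);r=(I[...,0]>2.2*I[...,1])&(I[...,0]>60)&(Z<.08);r[:,:325]=0;r[:165]=0
q=P[r];t=q[q[:,2]>.056];piv=np.array([.572,-.1515]);w=np.array([.582,-.2565])-piv
print('tab',t.mean(0).round(4),len(t));e=t.mean(0)[:2]-piv
print('cover angle est',np.arctan2(w[1],w[0])-np.arctan2(e[1],e[0]),np.hypot(*e))
b=t[:,:2]-t[:,:2].mean(0);dv=np.linalg.svd(b)[2][0];print('tab dir',dv, 'wplate -y dir (.109,-.994)')
y=(I[...,0]>I[...,2]+70)&(I[...,1]>I[...,2]+60)&(Z>.06);y[:165]=0;y[225:]=0;y[:,200:]=0
print('pad y',len(P[y]),np.percentile(P[y][:,1],[2,98]) if y.any() else 0)
def box(a,b,c,e):return (u>=a)&(u<=c)&(v>=b)&(v<=e)
o=np.load('pics/top0.npz');P0=pts('top',o['d'])
for n,(B,z0) in dict(rmid=((255,218,280,245),.04),bush=((388,212,406,232),.045),orange=((300,150,322,173),.06),felt=((145,270,180,295),.02),wrench=((340,250,375,330),.006),w=((243,90,275,130),.06),b1=((180,90,215,130),.06),b2=((310,88,345,130),.06)).items():
    f=lambda Q:Q[box(*B)&(Q[...,2]>z0)&(Q[...,2]<.1)].mean(0)
    print(n,((f(P)-f(P0))*1000).round(1))
cv2.imwrite('pics/tF.png',cv2.resize(im[80:340,80:420],None,fx=2,fy=2)[...,::-1])
E
```

```text
[ 0.51737378 -0.44400293  0.21180171] 0.03768728444754491
tab [ 0.5823 -0.2557  0.0664] 75
cover angle est -0.003601453290791312 0.1046627156567977
tab dir [ 0.10563883 -0.99440456] wplate -y dir (.109,-.994)
pad y 177 [0.35858244 0.37053228]
rmid [0. 0. 0.]
bush [0.2 0.2 0.3]
orange [ 0.   0.1 -0.2]
felt [-0.2  0.   0.2]
wrench [ 3.3 -0.2 -0. ]
w [-0.1  0.  -0.1]
b1 [ 0.1  0.  -0. ]
b2 [-0.1  0.   0.1]
```

View pics/tF.png

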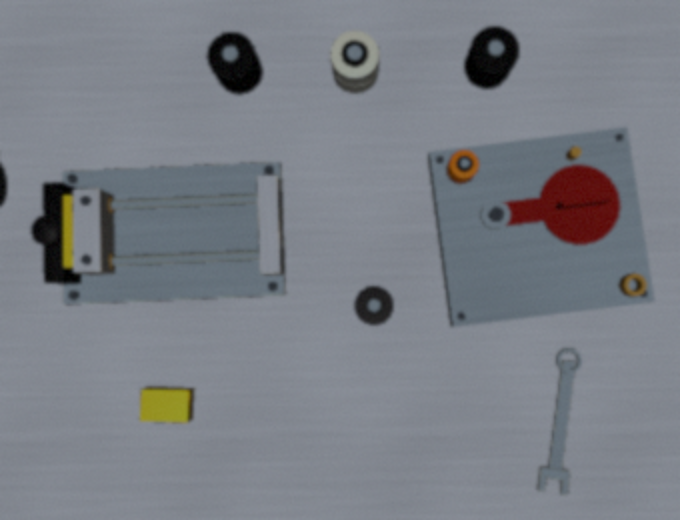

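The picture shows the carriage pad against the black block (~(67,230)), the cover centred over the well (~(580,205)), and the loose parts in place. I'll hand in.

```bash
python3 -c "
from cell import bot
print(bot.job_done())"
```

```text
the job is handed in; nothing more can be done
None
```

I pushed the carriage home, then swung the cover shut over the well, and handed the job in at about 17 s. No verdict came back. Both pushes used the shut fingertips; the highest tool force I read was about 10 N on the carriage and 11 N on the cover.

**First pass missed:** The real fingertips end about 37 mm short of the reported TCP, so my first carriage push passed over its top without contact. I measured the offset with the side and wrist cameras, corrected the height and repeated the push.

**Last checks:**
- **Carriage:** It stalled at the block under a firmer press. The wrist camera puts the pad front at y ≈ 0.369 against the block face at about 0.368.
- **Cover:** The top view puts the tab within about 0.004 rad of closed, though the tool stalled about 3 mm short of where I had predicted.
- **Loose parts:** Seven show shifts of 0.3 mm or less. The wrench came out 3.3 mm off; nothing went near it, and I take that to be mask noise, but did not re-measure.
- **Arm:** It was clear of everything, with the wrist force near zero.

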